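Empty the machine's catch tray into the tote

ROBOT

A 7-joint arm with a two-finger parallel gripper is mounted at the origin on a cart in front of the work surface, level with it; the furniture and walls round the work are solid. World frame = base frame: x ahead of the robot, y to its left, z up, the work surface at z = 0. Lengths are in m, angles in rad, forces in N, time in s.
With the tool pointing down it reaches from about 0.425 to 0.925 m from the base axis. Payload 6.8 kg.
Tool frame: the origin (TCP) lies midway between the tips of the shut fingers; the grasp point (between the pads) lies 19 mm behind it; z points along the fingers, y is the line along which they close (so a half turn about z gives the same grasp; the last joint's range is limited). The gripper opens to 85 mm and grips with 20 to 120 N. Pads are 22 mm wide; open, the fingers measure 114 mm over their backs; the gripper's body (76 mm by 85 mm) begins 54 mm behind the grasp point. The pads swing forward as they close: fully open they stand 13 mm farther back than shut.
Start: joints at [1.128, 0.477, 0.022, 1.555, -0.011, 1.109, -0.083], TCP at [0.222, -0.638, 0.231] pointing down, gripper open.
Joint ranges: [-2.96, 2.96], [-0.34, 2.1], [-1.41, 1.46], [0.24, 2.44], [-1.37, 4.51], [0.17, 1.92], [-2.96, 2.96]. Speed limits (rad/s): [2.39, 2.39, 3.14, 3.14, 3.14, 3.14, 3.14].

INTERFACE

Orientations are given as a 3x3 rotation matrix whose columns are the frame's x, y, z axes.
In Python, from workcell import bot, readout, cams gives the robot as it stands. Calls block until the motion is done:
- bot.reach(position, orientation): joint-space move of the TCP to a pose.
- bot.move_straight(position, rot=None, speed=0.15, contact_N=None): straight line of the TCP; rot=None keeps the orientation; speed is the mean speed in m/s. With contact_N (N) it stops when the force on the tool has changed by that much, and returns True; else False.
- bot.goto_joints(angles): joint-space move.
- bot.set_gripper(opening): finger opening in m; the grip force is fixed at half the most; returns when the fingers have stopped.
- bot.hold(seconds).
- bot.inverse_kinematics(position, orientation): joint angles nearest the present ones, or None.
- readout.get_obs(): the state.
- cams.camera(name): name is "scene" or "top" or "wrist"; returns a dict with "frame" (400x640x3 uint8, red, green, blue), "fx", "fy", "cx", "cy" (pixels), "view" (4x4, takes a point from world to camera coordinates). Camera axes: x right, y down, z forward; pixel columns grow to the right and rows downward; lengths in m; the calibration is good to about 2 mm. A picture is of the moment at which its call begins. There is no depth.
A pose or a line that the arm cannot do raises bot.Unreachable and nothing moves.
- bot.close_job(): hands the job in; it is judged then, once.
The state is a dict: "t": time; "joint_positions": joint angles; "qd": joint speeds; "joint_torque": joint torques, N m; "position": TCP position; "eef_rot": TCP orientation; "wrist_force": force on the tool from outside, world axes, zero at the start; "moment": the same for the moment, N m; "finger_gap": finger opening in m; "grip_force": force on a finger pad.
Only numpy, scipy, OpenCV 4.12 (cv2) and the standard library are available. Lean on these libraries where they do the work, as an engineer would, in place of code of your own. Each camera call takes 0.05 s, during which the arm holds its last target. There are 200 camera calls.

TASK

Turn the lock knob to free the machine's catch tray, draw the tray right out, and put every casting that lies in it into the grey tote. Then push the empty tray fully home and turn the knob back to lock it, leaving the spanner and the roll of tape where they lie.

Things in the scene. Friction and masses are not known exactly. Their poses are not given: they have to be found in the camera images.
- tray (a joint): Travel of the catch tray, m. 0 = pushed fully home under the machine's hood, 0.20 = drawn right out (end stop). It slides along +y of tray_floor as the value grows, stays where it is left, and takes about 3 N to move.
- tray_grip (a point): Centre of the tray's pull tab: an upright steel plate 10 mm thick (along its y, the slide direction), 60 mm wide (along its x), standing from z = 13 to 55 mm over the bench on the tray's outer end; this point is at z = 41 mm. There are 33 mm free between the tab and the tray's wall (which rises to 39 mm). Moves with the tray; axes: y = the direction in which the tray comes out, z up.
- tray_floor (a point): Centre of the steel catch tray's inner floor (11 mm over the bench). Inside 147 mm along its x by 222 mm along its y, walls 4 mm thick, rising 28 mm over the floor. Axes: y = out, z up. The grey machine does not move: its low hood (66 mm high, 181 mm wide) covers, with the tray home, all of the tray but the last 70 mm; its housing, 200 mm wide, 150 mm long and 180 mm high, stands behind the hood, its near face 120 mm from this point (tray home) toward -y.
- lock_knob (a joint): Angle of the tray's lock knob, rad. 0 = locked (its steel arm lies across the outer end of the tray and stops it), 1.45 = free (end stop; the arm lies along the slide, beside the tray, and is clear of it above about 1.1). Grows counter-clockwise seen from above. It has friction of about 0.04 N m and stays where it is left; it may start at up to 0.1. It cannot be locked while the tray stands out.
- knob_grip (a point): Centre of the lock knob's black wing, on the knob's upright axis, 77 mm over the bench: a bar 46 mm long (along its x), 12 mm thick (along its y), from 62 to 88 mm over the bench, to be gripped from above and turned. The arm below the wing points along +x of this point, 49 mm long from the axis, 37 mm over the bench.
- tote: Open grey plastic tote, loose, 0.9 kg, 200 mm (x) by 150 mm (y) by 60 mm high, walls and floor 5 mm. Origin at the centre of its underside, z up.
- spanner_center (a point): Bystander: small steel spanner lying on the bench near the robot, 26 x 154 x 6 mm, long along its y; the point is its centre.
- black_tape_center (a point): Bystander: roll of black tape lying flat, 53 mm across, 19 mm high; the point is its centre.
- casting1_center (a point): Centre (half-way up, 13 mm over its underside) of an aluminium pillow-block casting, 0.1 kg (varies): foot 50 mm (x) by 26 mm (y) by 9 mm, in its middle a hump 28 mm (x) by 26 mm (y), 26 mm high in all (z), with a dark bore along y. Starts flat on the tray's floor, under the hood or just in front of it. Four, five or six such castings are present; None if absent.
- casting2_center (a point): Centre (half-way up, 13 mm over its underside) of an aluminium pillow-block casting, 0.1 kg (varies): foot 50 mm (x) by 26 mm (y) by 9 mm, in its middle a hump 28 mm (x) by 26 mm (y), 26 mm high in all (z), with a dark bore along y. Starts flat on the tray's floor, under the hood or just in front of it. Four, five or six such castings are present; None if absent.
- casting3_center (a point): Centre (half-way up, 13 mm over its underside) of an aluminium pillow-block casting, 0.1 kg (varies): foot 50 mm (x) by 26 mm (y) by 9 mm, in its middle a hump 28 mm (x) by 26 mm (y), 26 mm high in all (z), with a dark bore along y. Starts flat on the tray's floor, under the hood or just in front of it. Four, five or six such castings are present; None if absent.
- casting4_center (a point): Centre (half-way up, 13 mm over its underside) of an aluminium pillow-block casting, 0.1 kg (varies): foot 50 mm (x) by 26 mm (y) by 9 mm, in its middle a hump 28 mm (x) by 26 mm (y), 26 mm high in all (z), with a dark bore along y. Starts flat on the tray's floor, under the hood or just in front of it. Four, five or six such castings are present; None if absent.
- casting5_center (a point): Centre (half-way up, 13 mm over its underside) of an aluminium pillow-block casting, 0.1 kg (varies): foot 50 mm (x) by 26 mm (y) by 9 mm, in its middle a hump 28 mm (x) by 26 mm (y), 26 mm high in all (z), with a dark bore along y. Starts flat on the tray's floor, under the hood or just in front of it. Four, five or six such castings are present; None if absent.
- casting6_center (a point): Centre (half-way up, 13 mm over its underside) of an aluminium pillow-block casting, 0.1 kg (varies): foot 50 mm (x) by 26 mm (y) by 9 mm, in its middle a hump 28 mm (x) by 26 mm (y), 26 mm high in all (z), with a dark bore along y. Starts flat on the tray's floor, under the hood or just in front of it. Four, five or six such castings are present; None if absent.
Mind the look-alikes: they are no part of the job. Leave any blue or brown look-alike of the part that bears casting6_center alone.

How it is judged:
By the outcome, as a careful person would: the job done as asked, in the order asked, and still so for the second after the job is handed in, with the robot touching nothing.
Of casting1, casting2, casting3, casting4, casting5, casting6 only 4 to 6 are there at a start; the rules pass over those that are not, and their reading is None.
At some moment in a run one of tote may be knocked a few centimetres aside while the robot is not near it.
Once in a run the grip may slacken for a moment while it holds something.
It also fails if it takes over 210 s, if anything falls off the work surface, if the arm or the gripper's body presses on something with over 40 N, if the wrist force passes 120 N, or if a joint passes its speed limit or range.

## Working session

There is one attempt and no reset: what is moved stays moved. The work goes in short steps, each a Python script; the robot and the scene stay as the last script left them, time stands still between calls to the robot, and variables do not carry over. Pictures are saved under pics/ and viewed, at most 14 in all, crops included, and the job is handed in when it is done.

```bash
mkdir -p pics; ls
python3 - <<'E'
from workcell import bot, readout, cams
import cv2,numpy as np
for n in("scene","top"):
    c=cams.camera(n); cv2.imwrite(f"pics/{n}0.png",c["frame"][...,::-1])
    V=c["view"]; print(n,c["fx"],c["fy"],c["cx"],c["cy"],(-V[:3,:3].T@V[:3,3]).round(3),V[:3,:3].round(3).tolist())
o=readout.get_obs(); print(o["t"],o["position"],o["eef_rot"],o["finger_gap"])
E
```

```text
pics
scene 463.87217576850276 463.87217576850276 312.3115476556138 201.08391747902363 [-0.192  0.415  0.89 ] [[-0.518, -0.855, 0.006], [-0.604, 0.361, -0.711], [0.606, -0.372, -0.703]]
top 444.1389947064908 444.1389947064908 315.5478593640079 205.19175940060364 [ 0.476 -0.026  1.371] [[-0.008, -1.0, -0.005], [-0.999, 0.008, -0.032], [0.032, 0.005, -0.999]]
0.1 [ 0.22160668 -0.63700567  0.2304105 ] [[ 9.44467488e-01  3.28604162e-01 -6.84154539e-04]
 [ 3.28604845e-01 -9.44466237e-01  1.54382725e-03]
 [-1.38852802e-04 -1.68291114e-03 -9.99998574e-01]] 0.0854673439740033
```

View pics/scene0.png

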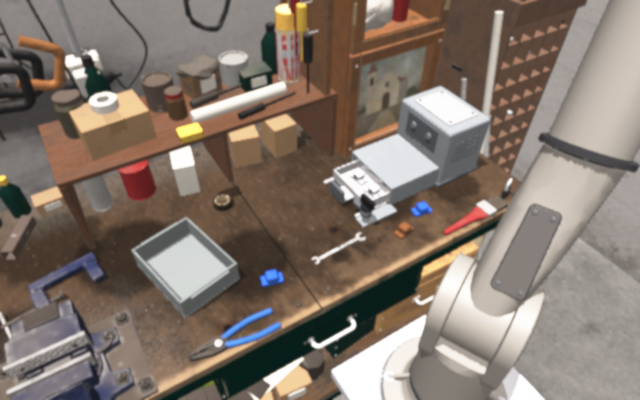

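View pics/top0.png

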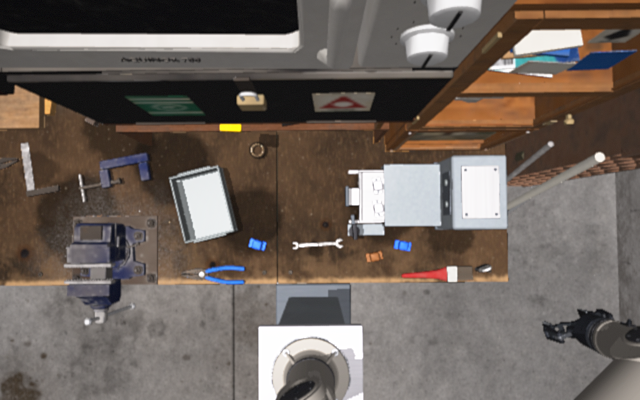

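The scene view shows the tray (360,185) in front of the hood, the knob near (367,205), the tote (185,262), and the spanner (340,248). Look-alikes are two blue castings at (271,278) and (421,208), and a brown one at (403,230). In the top view the tray opens to image left (+y): tab (351,196), knob (353,228), tote (202,204), tape (257,150).

Next: a close crop of the tray and knob, plus a wrist look from above.

```bash
cat > h.py <<'E'
from workcell import bot, readout, cams
import cv2,numpy as np
def ray(c,u,v,z):
    "pixel -> world point on plane z"
    V=c["view"];R=V[:3,:3];o=-R.T@V[:3,3]
    d=R.T@np.array([(u-c["cx"])/c["fx"],(v-c["cy"])/c["fy"],1.]);return o+d*(z-o[2])/d[2]
def proj(c,p):
    q=c["view"][:3,:3]@np.asarray(p)+c["view"][:3,3];return np.array([c["fx"]*q[0]/q[2]+c["cx"],c["fy"]*q[1]/q[2]+c["cy"]])
def down(a):
    "tool down, tool y (closing line) at angle a in world xy"
    y=np.array([np.cos(a),np.sin(a),0]);z=np.array([0,0,-1.]);return np.column_stack([np.cross(y,z),y,z])
def ob(): return readout.get_obs()
def snap(n,f,box=None,s=1):
    c=cams.camera(n);i=c["frame"][...,::-1]
    if box: i=i[box[1]:box[3],box[0]:box[2]]
    if s!=1:i=cv2.resize(i,None,fx=s,fy=s,interpolation=cv2.INTER_CUBIC)
    cv2.imwrite("pics/"+f,i);return c
E
python3 - <<'E'
from h import *
c=snap("top","topcrop.png",(330,140,520,270),4)
for n,u,v,z in[("hoodNL",384,165,.066),("hoodL2",384,226,.066),("tab",351,196,.055),("wing",353,228,.088),("tote",202,204,.06),("hs",506,156,.18),("hs2",506,228,.18),("hs3",440,156,.18)]: print(n,ray(c,u,v,z).round(3))
for p in [(.5,-.12,.4),(.5,-.12,.45),(.47,-.12,.35)]:
  for a in (0,1.57,-1.57,3.14): 
    q=bot.inverse_kinematics(p,down(a)); print(p,a,None if q is None else np.round(q,2))
w=cams.camera("wrist");V=w["view"];o=ob();print((o["eef_rot"].T@((-V[:3,:3].T@V[:3,3])-o["position"])).round(3),(V[:3,:3]@o["eef_rot"]).round(2).tolist(),w["fx"])
E
```

```text
hoodNL [ 0.635 -0.221  0.066]
hoodL2 [ 0.456 -0.219  0.066]
tab [ 0.545 -0.124  0.055]
wing [ 0.451 -0.127  0.088]
tote [0.525 0.317 0.06 ]
hs [ 0.643 -0.532  0.18 ]
hs2 [ 0.45  -0.528  0.18 ]
hs3 [ 0.645 -0.355  0.18 ]
(0.5, -0.12, 0.4) 0 [ 0.59  0.13 -0.53  1.66  0.07  1.37  0.05]
(0.5, -0.12, 0.4) 1.57 [ 0.75  0.15 -0.71  1.66  0.1   1.37  1.59]
(0.5, -0.12, 0.4) -1.57 [ 0.42  0.11 -0.33  1.68  0.04  1.36 -1.49]
(0.5, -0.12, 0.4) 3.14 [-1.02  0.16  1.32  1.74 -0.16  1.36 -2.82]
(0.5, -0.12, 0.45) 0 [ 0.59  0.11 -0.53  1.57  0.06  1.47  0.06]
(0.5, -0.12, 0.45) 1.57 [ 0.74  0.13 -0.7   1.57  0.08  1.48  1.61]
(0.5, -0.12, 0.45) -1.57 [ 0.43  0.1  -0.34  1.58  0.03  1.47 -1.49]
(0.5, -0.12, 0.45) 3.14 [-1.05  0.11  1.31  1.65 -0.1   1.46 -2.88]
(0.47, -0.12, 0.35) 0 [ 0.61  0.1  -0.52  1.81  0.05  1.25  0.07]
(0.47, -0.12, 0.35) 1.57 [ 0.78  0.12 -0.71  1.8   0.08  1.26  1.62]
(0.47, -0.12, 0.35) -1.57 [ 0.44  0.08 -0.33  1.82  0.03  1.25 -1.48]
(0.47, -0.12, 0.35) 3.14 [-1.11  0.06  1.33  1.89 -0.06  1.24 -2.9 ]
[ 0.071 -0.001 -0.143] [[-0.0, 1.0, 0.0], [-0.96, -0.0, -0.28], [-0.28, -0.0, 0.96]] 349.53132122003194
```

View pics/topcrop.png

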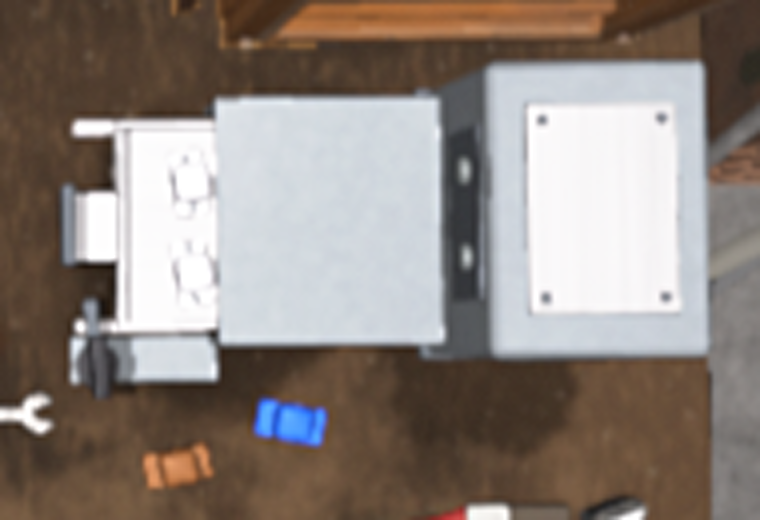

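The crop confirms the choice: only the aluminium castings inside the tray count (two are visible at crop (190,185) and (195,270)). The blue and brown ones on the bench at (290,422) and (178,466) are decoys. Knob wing is about (99,362) with its arm pointing up in the crop, and the tab is at (68,224). I'll look closer with the wrist camera.

Run:
```python
from h import *
p=ob()["position"]
bot.move_straight([p[0],p[1],.40],speed=.3)
bot.reach([.47,-.12,.27],down(0))
c=snap("wrist","w1.png"); np.save("w1.npy",c["view"])
print(ob()["t"],ob()["position"],ob()["joint_positions"].round(2))
```

```text
3.0667 [ 0.47013447 -0.12123011  0.27010313] [ 0.59  0.16 -0.51  1.92  0.09  1.08  0.04]
```

View pics/w1.png

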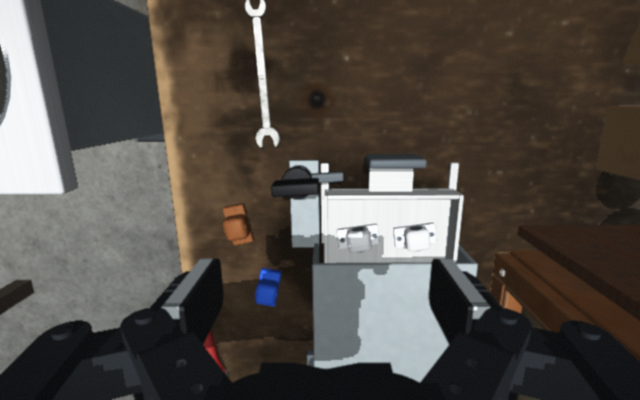

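The wrist view shows the wing at (272–318, 180–196), its arm reaching to (343,178), the tab top at (366–426, 158–167), and two castings at (357,239) and (413,238).

Run:
```python
from h import *
c=cams.camera("wrist")
for n,u,v,z in[("wL",272,188,.088),("wR",318,185,.088),("armtip",343,178,.037),("tabL",367,161,.055),("tabR",425,161,.055),("bracketNW",290,161,.01),("hoodL",315,263,.066),("hoodR",466,263,.066),("trayposts",458,165,.039),("trayR",457,192,.039),("trayL",326,192,.039)]: print(n,ray(c,u,v,z).round(4))
cv2.imwrite("pics/w1crop.png",cv2.resize(c["frame"][140:280,260:480,::-1],None,fx=3.5,fy=3.5,interpolation=cv2.INTER_CUBIC))
```

```text
wL [ 0.4193 -0.1301  0.088 ]
wR [ 0.4633 -0.1273  0.088 ]
armtip [ 0.4896 -0.1316  0.037 ]
tabL [ 0.5133 -0.1099  0.055 ]
tabR [ 0.5731 -0.1101  0.055 ]
bracketNW [ 0.4293 -0.1171  0.01  ]
hoodL [ 0.4587 -0.2196  0.066 ]
hoodR [ 0.623  -0.2202  0.066 ]
trayposts [ 0.6137 -0.1173  0.039 ]
trayR [ 0.6156 -0.1474  0.039 ]
trayL [ 0.4709 -0.1469  0.039 ]
```

View pics/w1crop.png

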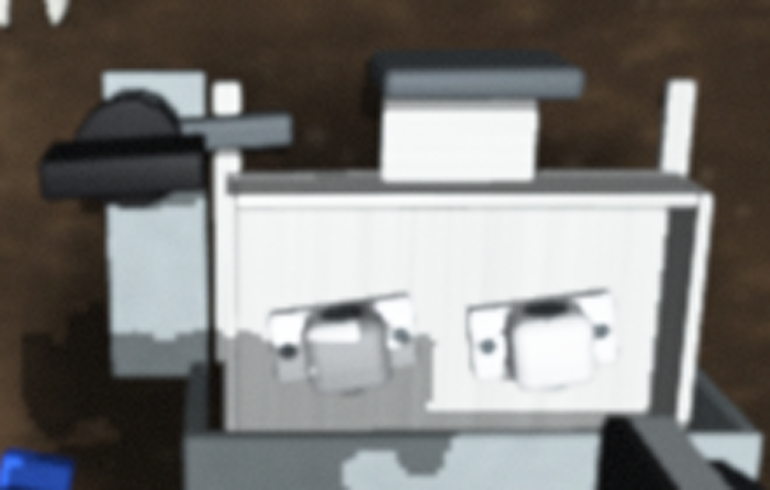

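Run:
```python
from h import *
c=cams.camera("wrist")
w=ray(c,294.9,190.9,.088); print("wing",w,"tab",ray(c,398.3,163.7,.055))
th=.06; R=down(-np.pi/2+th)
bot.set_gripper(.06)
bot.reach([w[0],w[1],.16],R)
print("contact",bot.move_straight([w[0],w[1],.068],speed=.08,contact_N=6),ob()["position"],ob()["wrist_force"].round(1))
bot.set_gripper(0)
o=ob();print(o["finger_gap"],o["grip_force"],o["wrist_force"].round(1),o["moment"].round(2))
q=o["joint_positions"].copy();q0=q.copy()
for d in (.5,1.0,1.36):
    q=q0.copy();q[6]+=d;bot.goto_joints(q);o=ob();print(d,o["finger_gap"],o["wrist_force"].round(1),o["moment"].round(2),o["position"].round(4))
bot.set_gripper(.06)
bot.move_straight([w[0],w[1],.2],speed=.2)
bot.reach([.47,-.10,.27],down(0))
c=snap("wrist","w2.png",(240,120,500,300),3);print(ob()["t"])
```

```text
wing [ 0.44104335 -0.13287124  0.088     ] tab [ 0.54566709 -0.11262022  0.055     ]
contact False [ 0.44144796 -0.13294502  0.06842612] [ 0.2 -0.1 -0.8]
0.011126609887412669 59.456414580345154 [-0.6  0.5  4.5] [0.   0.31 0.06]
0.5 0.010993601514721719 [-0.7  2.5  3.5] [0.42 0.3  0.01] [ 0.4411 -0.1327  0.0684]
1.0 0.010701389994304032 [-1.7  2.1  4.7] [0.68 0.54 0.02] [ 0.4408 -0.1324  0.0683]
1.36 0.010528875181529434 [-3.6  3.4  7.3] [0.8  0.73 0.04] [ 0.4405 -0.1323  0.0683]
10.0167
```

View pics/w2.png

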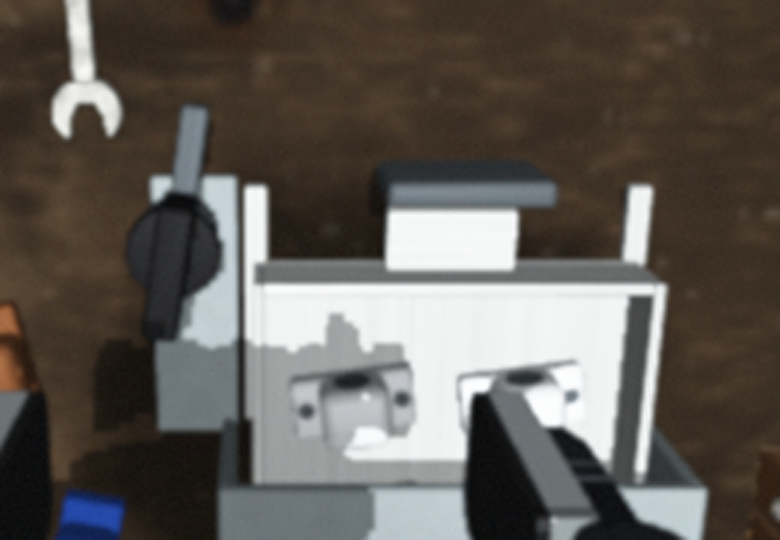

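Knob is free: the arm now points along the slide (crop (190,150)) and clears the tray. Now grip the tab and draw the tray out.

Run:
```python
from h import *
x,y=.5445,-.1126; R=down(-np.pi/2)
bot.set_gripper(.034)
bot.reach([x,y,.13],R)
print("contact",bot.move_straight([x,y,.027],speed=.08,contact_N=6),ob()["position"].round(4),ob()["wrist_force"].round(1))
bot.set_gripper(0)
o=ob();print(o["finger_gap"],o["grip_force"],o["wrist_force"].round(1)); p=o["position"]
print("stop",bot.move_straight([p[0],p[1]+.206,p[2]],speed=.08,contact_N=18))
o=ob();print(o["finger_gap"],o["wrist_force"].round(1),o["position"]-p)
bot.set_gripper(.034)
p=o["position"];bot.move_straight([p[0],p[1],.2],speed=.2)
bot.reach([.54,-.06,.36],down(0))
c=snap("wrist","w3.png");print(ob()["t"],ob()["position"])
```

```text
contact False [ 0.545  -0.1127  0.0275] [-0.7 -1.3  0.8]
0.009007719155479044 59.14093315601349 [-1.4 -1.9  5.3]
stop True
0.009172495027145079 [-0.7 -2.   4.9] [-5.05780261e-04  1.98977470e-01 -3.11750751e-05]
19.0583 [ 0.53983252 -0.05958127  0.35930205]
```

View pics/w3.png

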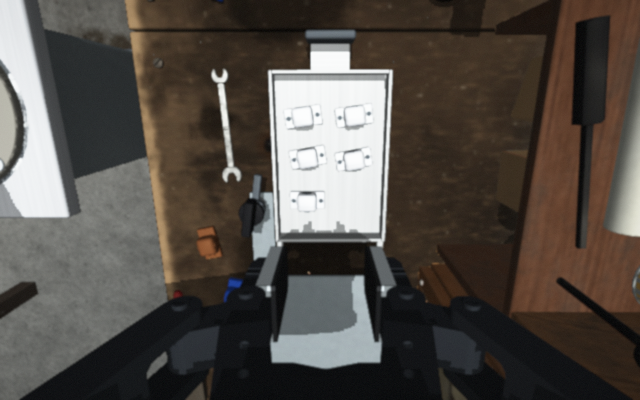

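Tray is out (stop felt at 0.199 m). It holds five castings: (303,116), (354,115), (307,158), (352,159), (307,201). Locating them by their foot holes, and the tote by its mask in the top view.

```bash
cat >> h.py <<'E'
def tote(c=None):
    "tote centre on bench and yaw of its long side, from its rim in the top view"
    c=c or cams.camera("top");f=c["frame"].astype(int);m=((f.min(2)>95)&(f.max(2)-f.min(2)<35)).astype(np.uint8)
    m[:, 262:]=0;m[:,:162]=0;m[:150]=0;m[258:]=0
    m=cv2.morphologyEx(m,cv2.MORPH_CLOSE,np.ones((5,5)))
    k=max(cv2.findContours(m,cv2.RETR_EXTERNAL,cv2.CHAIN_APPROX_NONE)[0],key=cv2.contourArea)
    b=np.array([ray(c,u,v,.06)[:2] for u,v in cv2.boxPoints(cv2.minAreaRect(k))])
    e=[b[1]-b[0],b[2]-b[1]];L=sorted(e,key=np.linalg.norm)[1];L=L*np.sign(L[0])
    return b.mean(0),np.arctan2(L[1],L[0]),sorted(np.linalg.norm(q) for q in e)
E
python3 - <<'E'
from h import *
print("tote",tote())
c=cams.camera("wrist");g=cv2.cvtColor(c["frame"],cv2.COLOR_RGB2GRAY)
x0,y0,x1,y1=262,60,402,250;s=4
G=cv2.resize(g[y0:y1,x0:x1],None,fx=s,fy=s,interpolation=cv2.INTER_CUBIC)
cv2.imwrite("pics/w3crop.png",cv2.resize(c["frame"][y0:y1,x0:x1,::-1],None,fx=3,fy=3,interpolation=cv2.INTER_CUBIC))
bh=cv2.morphologyEx(G,cv2.MORPH_BLACKHAT,np.ones((21,21)))
n,l,st,ce=cv2.connectedComponentsWithStats((bh>45).astype(np.uint8))
for i in range(1,n):
    if st[i,4]>15:
        u,v=ce[i]/s+[x0,y0];print(np.round([u,v],1),st[i,2:5],ray(c,u,v,.02).round(4)[:2])
E
```

```text
tote (array([0.51296259, 0.33656051]), np.float64(0.2314398406350102), [np.float64(0.16271728648328093), np.float64(0.21386332080926163)])
[334.7 149.6] [  470   658 18546] [ 0.5524 -0.0529]
[353.2 106.2] [ 51  10 156] [0.5767 0.0048]
[312.2 115.7] [ 10  50 181] [ 0.5221 -0.0074]
[351.6 124.3] [  93   82 1431] [ 0.5751 -0.0188]
[368.3 113.7] [ 20  16 248] [ 0.5972 -0.0049]
[317.3 114.5] [ 17  16 207] [ 0.5289 -0.006 ]
[339.6 117.8] [ 18  16 216] [ 0.5588 -0.0103]
[288.6 118.8] [ 20  16 230] [ 0.4902 -0.0115]
[303.4 127.6] [  98   30 1099] [ 0.5099 -0.0231]
[308.3 150.3] [ 84  63 926] [ 0.5162 -0.0538]
[350.2 152.5] [  74   59 1043] [ 0.5738 -0.0569]
[321.5 154.9] [ 17  16 199] [ 0.5343 -0.0602]
[367.4 157. ] [ 18  15 209] [ 0.5978 -0.063 ]
[294.  159.8] [ 20  14 206] [ 0.4961 -0.0669]
[339.7 162. ] [ 18  15 206] [ 0.5595 -0.0701]
[345.8 168.7] [ 17  32 206] [ 0.5681 -0.0796]
[308.1 168.5] [ 82  21 778] [ 0.5154 -0.0793]
[355.9 170.2] [ 44  12 307] [ 0.5824 -0.0816]
[307.6 193.2] [ 69  27 951] [ 0.5142 -0.1148]
[262.6 196.8] [  6  33 177] [ 0.4498 -0.1201]
[272.6 195.3] [ 4 15 52] [ 0.4642 -0.1179]
[293.7 200.7] [ 17  14 186] [ 0.4941 -0.1259]
[320.9 200.7] [ 17  15 192] [ 0.5331 -0.1261]
[273.5 213.7] [ 4 36 97] [ 0.4644 -0.1455]
[262.4 216.7] [ 5 21 77] [ 0.448  -0.1502]
[309.9 222.8] [ 12  11 104] [ 0.5169 -0.1596]
[338.  222.9] [11 10 94] [ 0.5581 -0.1597]
[262.4 224.4] [ 5 22 78] [ 0.4474 -0.162 ]
[275.2 239.9] [ 11  71 304] [ 0.4651 -0.1863]
[373.1 244.2] [ 21  11 205] [ 0.6105 -0.1933]
```

View pics/w3crop.png

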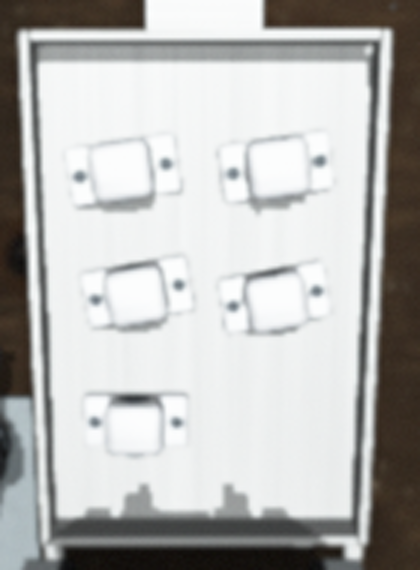

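Five casting centres from their hole pairs, at yaws 0 to 0.18 rad. The tote is near (0.513, 0.34), yaw 0.23. Picking the first casting, then looking at the tote from near.

```bash
cat >> h.py <<'E'
C=dict(A=(.5096,-.0088,.14),B=(.578,-.0076,.14),C=(.5152,-.0636,.174),D=(.5787,-.0666,.184),E=(.5136,-.126,0.))
def pick(k):
    x,y,t=C[k];R=down(t-np.pi/2);bot.set_gripper(.038)
    bot.reach([x,y,.11],R)
    hit=bot.move_straight([x,y,.0145],speed=.1,contact_N=6)
    bot.set_gripper(0);o=ob();z=o["position"][2]
    bot.move_straight([x,y,.15],speed=.2)
    o2=ob();print(k,"hit",hit,"z",z.round(4),"gap",o["finger_gap"].round(4),o2["finger_gap"].round(4),"grip",o2["grip_force"].round(0))
    return o2["finger_gap"]>.02
E
python3 - <<'E'
from h import *
print(pick("A"))
c,y,s=tote();print(c,y,s)
bot.reach([.51,.27,.30],down(y-np.pi/2))
c=snap("wrist","w4.png");print(ob()["t"],ob()["finger_gap"])
E
```

```text
Traceback (most recent call last):
  File "h.py", line 34, in pick
    o2=ob();print(k,"hit",hit,"z",z.round(4),"gap",o["finger_gap"].round(4),o2["finger_gap"].round(4),"grip",o2["grip_force"].round(0))
                                                   ^^^^^^^^^^^^^^^^^^^^^
AttributeError: 'float' object has no attribute 'round'
```

```bash
sed -i 's/print(k,"hit".*/print(k,hit,np.round([z,o["finger_gap"],o2["finger_gap"],o2["grip_force"]],4))/' h.py
python3 - <<'E'
from h import *
print(ob()["position"],ob()["finger_gap"],ob()["grip_force"])
c,y,s=tote();print(c,y,s)
bot.reach([.51,.27,.30],down(y-np.pi/2))
c=snap("wrist","w4.png");print(ob()["t"],ob()["finger_gap"])
E
```

```text
[ 0.50873213 -0.00891243  0.14903656] 0.025119194885624023 58.868563771247864
[0.51296259 0.33656051] 0.2314398406350102 [np.float64(0.16271728648328093), np.float64(0.21386332080926163)]
24.275 0.02534369197583205
```

View pics/w4.png

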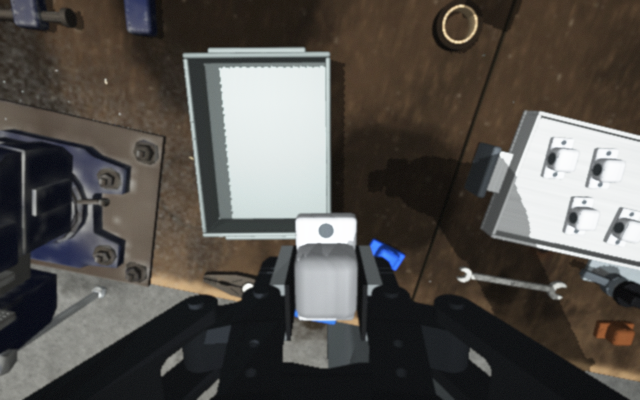

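The casting is held. The tote rim corners are at (184,54), (329,53), (330,233), (204,237), and the tray still holds four castings.

Run:
```python
from h import *
c=cams.camera("wrist")
b=np.array([ray(c,u,v,.06)[:2] for u,v in[(184,54),(329,53),(330,233),(204,237)]])
print(b.round(3),b.mean(0),[np.linalg.norm(b[i]-b[i-1]).round(3) for i in range(4)])
for i,j in((3,0),(2,1)): d=b[j]-b[i];print(np.arctan2(d[1],d[0]))
print("tape",ray(c,459,26,.019))
```

```text
[[0.591 0.433]
 [0.625 0.291]
 [0.436 0.245]
 [0.398 0.388]] [0.51246073 0.33930027] [np.float64(0.199), np.float64(0.147), np.float64(0.195), np.float64(0.147)]
0.23241869635617973
0.2360186619719686
tape [0.6889658  0.15857366 0.019     ]
```

```bash
cat >> h.py <<'E'
def place(slot,T):
    (c,t,_)=T;p=c+[0,.003];R2=np.array([[np.cos(t),-np.sin(t)],[np.sin(t),np.cos(t)]])
    x,y=p+R2@np.array(slot);R=down(t-np.pi/2)
    bot.reach([x,y,.16],R);g=ob()["finger_gap"]
    hit=bot.move_straight([x,y,.0115],speed=.12,contact_N=8)
    print("place gap",round(g,4),"hit",hit,ob()["position"].round(4),"t",ob()["t"])
    bot.set_gripper(.038);bot.move_straight([x,y,.17],speed=.25)
def okT():
    T=tote();print("tote",T[0].round(4),round(T[1],3),np.round(T[2],3))
    assert abs(T[2][0]-.163)<.008 and abs(T[2][1]-.214)<.008
    return T
E
python3 - <<'E'
from h import *
place((-.06,-.03),(np.array([.5125,.3363]),.234,0))
assert pick("B"); place((-.06,.03),okT())
bot.reach([.54,-.03,.33],down(0)); snap("wrist","w5.png"); print(okT())
E
```

```text
place gap 0.025 hit True [0.4605 0.2957 0.0146] t 26.1083
B False [1.54000e-02 2.47000e-02 2.46000e-02 5.88915e+01]
tote [0.5116 0.3397] 0.252 [0.154 0.214]Traceback (most recent call last):
  File "<stdin>", line 3, in <module>
  File "h.py", line 45, in okT
    assert abs(T[2][0]-.163)<.008 and abs(T[2][1]-.214)<.008
           ^^^^^^^^^^^^^^^^^^^^^^^^^^^^^^^^^^^^^^^^^^^^^^^^^
AssertionError
```

Run:
```python
from h import *
bot.reach([.51,.25,.30],down(.234-np.pi/2))
c=snap("wrist","w5.png");print(ob()["t"],ob()["finger_gap"])
```

```text
32.0917 0.024758061886463647
```

View pics/w5.png

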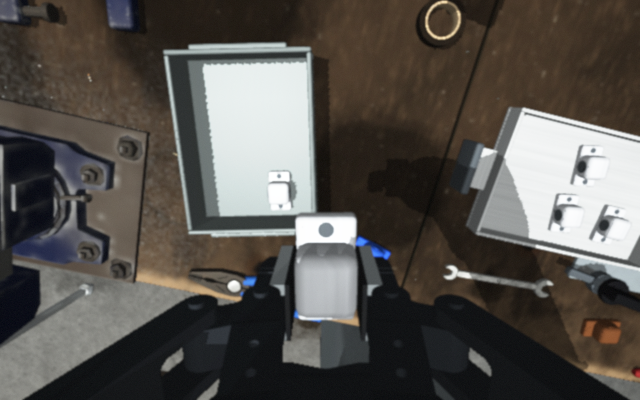

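Casting A lies in the tote at (279,188). Tote rim corners are (165,50), (312,47), (315,230), (188,234), so it is practically unmoved. Continuing.

```bash
python3 - <<'E'
s=open('h.py').read()
i=s.index("def okT");s=s[:i]+'''T0=(np.array([.5125,.3363]),.234)
def okT():
    "known tote pose, or the new one if it was knocked (over 12 mm)"
    T=tote();d=np.linalg.norm(T[0]-T0[0]);print("tote",T[0].round(4),round(T[1],3),np.round(T[2],3))
    if d<.012 and abs(T[1]-T0[1])<.05: return T0+(0,)
    assert abs(T[2][0]-.158)<.012 and abs(T[2][1]-.214)<.01,"look"
    return T
'''
open('h.py','w').write(s)
E
python3 - <<'E'
from h import *
c=cams.camera("wrist")
print(np.mean([ray(c,u,v,.06)[:2] for u,v in[(165,50),(312,47),(315,230),(188,234)]],0))
place((-.06,.03),T0+(0,))
assert pick("C"); place((0,-.03),okT())
assert pick("D"); place((0.0,.03),okT())
assert pick("E"); place((.06,0),okT())
bot.reach([.53,.13,.36],down(0)); snap("wrist","w6.png"); print(okT()[:2],ob()["t"])
E
```

```text
[0.51249949 0.33777752]
place gap 0.0245 hit True [0.4465 0.354  0.0152] t 34.0333
C False [1.54000e-02 2.47000e-02 2.49000e-02 5.88955e+01]
tote [0.5115 0.338 ] 0.254 [0.164 0.213]
place gap 0.025 hit True [0.5188 0.3098 0.0147] t 41.6583
D False [1.55000e-02 2.49000e-02 2.45000e-02 5.88997e+01]
tote [0.5105 0.3403] 0.23 [0.154 0.213]
place gap 0.0248 hit True [0.5045 0.3679 0.0145] t 49.3667
E False [1.54000e-02 2.48000e-02 2.51000e-02 5.88971e+01]
tote [0.5106 0.3413] 0.235 [0.154 0.213]
place gap 0.0251 hit False [0.5715 0.3537 0.0125] t 57.8417
tote [0.5091 0.2827] 0.227 [0.268 0.338]Traceback (most recent call last):
  File "<stdin>", line 8, in <module>
  File "h.py", line 48, in okT
    assert abs(T[2][0]-.158)<.012 and abs(T[2][1]-.214)<.01,"look"
           ^^^^^^^^^^^^^^^^^^^^^^^^^^^^^^^^^^^^^^^^^^^^^^^^
AssertionError: look
```

View pics/w6.png

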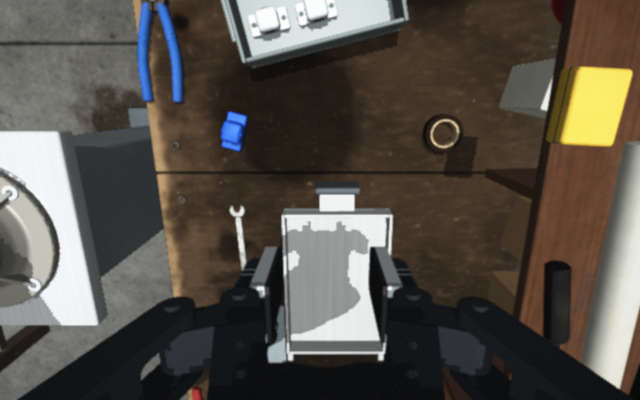

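The tray is empty; the tote shows castings at (268,20) and (318,9), and will be checked in full at the end. Now push the tray home.

Run:
```python
from h import *
x,y=.5445,.0864; R=down(-np.pi/2)
bot.set_gripper(.034)
bot.reach([x,y,.13],R)
print("contact",bot.move_straight([x,y,.0275],speed=.08,contact_N=6),ob()["position"].round(4))
bot.set_gripper(0)
o=ob();print(o["finger_gap"],o["grip_force"]); p=o["position"]
print("stop",bot.move_straight([p[0],p[1]-.190,p[2]],speed=.1,contact_N=20))
print("stop",bot.move_straight([p[0],p[1]-.208,p[2]],speed=.04,contact_N=22))
o=ob();print(o["finger_gap"],o["wrist_force"].round(1),o["position"]-p,o["position"])
bot.set_gripper(.034)
p=o["position"];bot.move_straight([p[0],p[1],.2],speed=.2)
bot.reach([.47,-.10,.27],down(0))
c=snap("wrist","w7.png",(240,100,500,300),3);print(ob()["t"])
```

```text
contact False [0.5449 0.0865 0.028 ]
0.009185748757532216 59.35055315494537
stop False
stop True
0.008949400206458099 [-1.2  0.9  3.7] [ 4.25840246e-04 -1.99850154e-01  6.28261559e-05] [ 0.54523618 -0.11361762  0.02807607]
69.1417
```

View pics/w7.png

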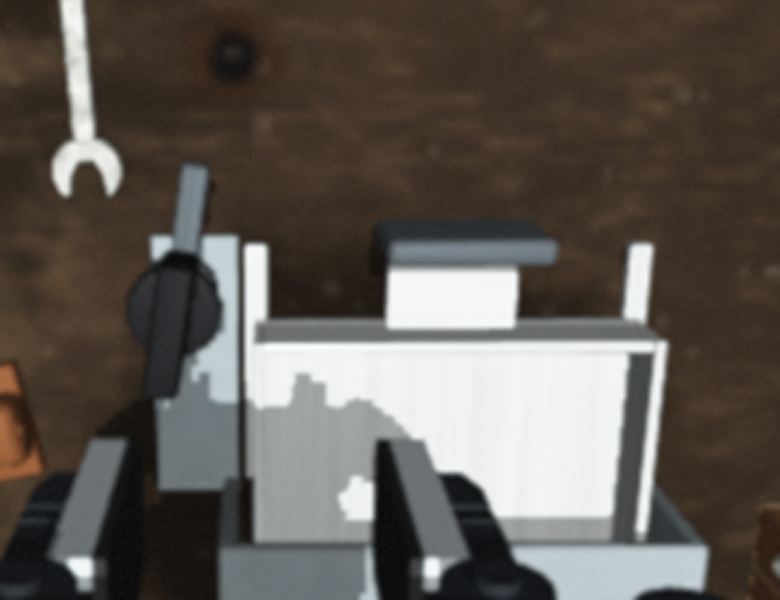

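Tray is home (tab y −0.1136 against −0.1127 at the start). Turning the knob back.

Run:
```python
from h import *
w=[.4406,-.1325]
bot.set_gripper(.06)
bot.reach([*w,.16],down(-np.pi/2+1.41))
print("contact",bot.move_straight([*w,.068],speed=.08,contact_N=6),ob()["position"])
bot.set_gripper(0)
o=ob();print(o["finger_gap"],o["wrist_force"].round(1),o["moment"].round(2))
q0=o["joint_positions"].copy()
for d in (.5,1.0,1.3,1.41,1.44):
    q=q0.copy();q[6]-=d;bot.goto_joints(q);o=ob();print(d,round(o["finger_gap"],4),o["wrist_force"].round(1),o["moment"].round(2))
bot.set_gripper(.06)
bot.move_straight([*w,.2],speed=.2)
bot.reach([.47,-.10,.27],down(0))
c=snap("wrist","w8.png",(240,100,500,300),3)
bot.reach([.51,.22,.34],down(.234-np.pi/2))
c=snap("wrist","w9.png");print(ob()["t"])
```

```text
contact False [ 0.44098566 -0.13258834  0.0684248 ]
0.01063900702967023 [-2.4 -0.1  5.5] [0.11 0.44 0.  ]
0.5 0.0107 [ 0.6 -0.2 -1.5] [-0.05 -0.17 -0.03]
1.0 0.0103 [ 1.4 -1.3 -1.5] [-0.36 -0.4  -0.04]
1.3 0.0104 [ 2.4 -3.  -2.2] [-0.65 -0.52 -0.02]
1.41 0.0107 [ 3.1 -3.5 -2.8] [-0.88 -0.62 -0.  ]
1.44 0.0109 [ 2.3 -3.9 -2.3] [-1.04 -0.59  0.59]
78.325
```

View pics/w8.png

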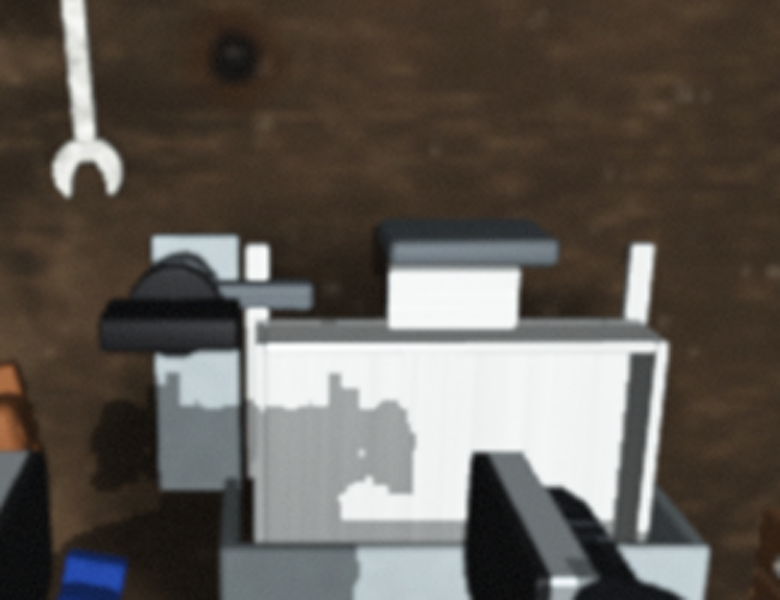

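View pics/w9.png

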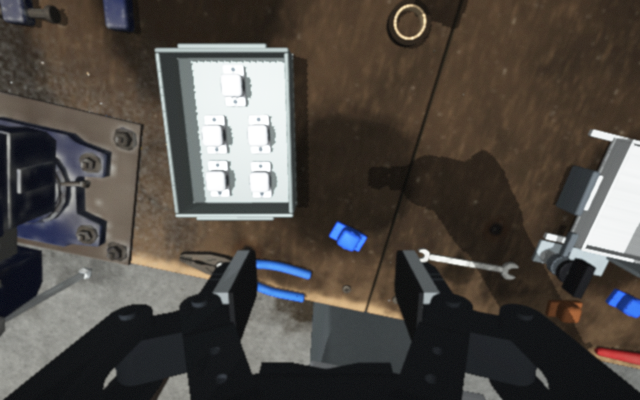

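The knob is locked: its arm lies across the tray at crop (270,295) and the zero stop was felt. All five castings lie in the tote ((232,85), (214,133), (259,133), (218,180), (261,180)). The spanner, tape and look-alikes are untouched, and the gripper is clear, so I'm handing in.

```bash
python3 -c "
from h import *
print(bot.close_job())"
```

```text
the job is handed in; nothing more can be done
None
```

The job is handed in at about 78 s of the 210 s limit: all five castings are in the grey tote, the empty tray is pushed home and the knob is locked, with the spanner, the tape and the blue and brown look-alikes left where they lay.

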